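Dial the strongbox code and lock it for the move

ROBOT

A 6-joint arm with a two-finger parallel gripper is mounted at the origin on the work surface. World frame = base frame: x ahead of the robot, y to its left, z up, the work surface at z = 0. Lengths are in m, angles in rad, forces in N, time in s.
With the tool pointing down it reaches from about 0.35 to 0.925 m from the base axis. Payload 6.4 kg.
Tool frame: the origin (TCP) lies midway between the tips of the shut fingers; the grasp point (between the pads) lies hold_point_z behind it (hold_point_z is the distance from the TCP to the grasp point, in m); z points along the fingers, y is the line along which they close (so a half turn about z gives the same grasp; the last joint's range is limited). The gripper opens to 94 mm and grips with 3 to 60 N. Pads are 16 mm wide; open, the fingers measure 119 mm over their backs; the gripper's body (75 mm by 177 mm) begins 78 mm behind the grasp point.
Start: joints at [1.137, 0.245, 1.558, -0, 1.339, -0.174], TCP at [0.167, 0.628, 0.205] pointing down, gripper open.
Joint ranges: [-3.13, 3.13], [-1.02, 2.26], [0.13, 2.54], [-0.95, 4.09], [0.21, 2.88], [-2.74, 2.74]. Speed limits (rad/s): [2.57, 2.57, 3.14, 3.14, 3.14, 3.14].

INTERFACE

Orientations are given as a unit quaternion [w, x, y, z].
In Python, from rig import get_state, get_image, sign_off, hold_point_z gives the robot as it stands.
- The arm moves only by the shell command python3 -m pendant 'ROWS' [FORCE]. ROWS is JSON, a list that holds one entry, the list of rows, each a list of 7 numbers: the finger opening in cm, from 0 to 9.4, then the shift along the tool's x, y, z in cm, then the turn, a rotation vector about the tool's x, y, z in degrees. In form: [[[claw, tx, ty, tz, wx, wy, wz], ...]]. A call has 1 to 20 rows; each row is the pose to reach, as a shift and turn from the pose commanded when the call began, along the tool's axes at that moment; what a row does not reach only later rows make up. A row lasts 1/8 s, in which the tool goes at most 62.5 mm and 10.7 degrees, less where a joint would pass 70% of its speed; a pose out of reach is approached as far as the arm can. A call with a gripper value outside its range is refused whole. The fingers move at their own pace and stop on an object; FORCE is the grip in N (left out, the last holds). Time passes only in rows, so rows that repeat a pose let the fingers close. It gives the time, the measured TCP pose, the force, the opening and the grip force at its end, in the units of the state.
- get_state(): the state, without advancing time (a new reading comes with each control period).
- get_image(name): name is "scene" or "top" or "wrist"; returns a dict with "frame" (400x640x3 uint8, blue, green, red), "range_z" (400x640 float32, m along the optical axis (not along the pixel's ray), 0 where there is no reading), "K" (3x3 intrinsics, pixels), "k1" (the pictures are not rectified: a ray, as slopes to the right and down, at radius r is drawn at 1 + k1 r^2 times it, then the intrinsics apply), "camera_from_world" (4x4, takes a point from world to camera coordinates); the wrist camera has in their place "hand_eye" (4x4, takes a point from camera to tool coordinates, whose origin is the TCP and whose axes are the flange's). Camera axes: x right, y down, z forward; pixel columns grow to the right and rows downward; lengths in m; the calibration is good to about 2 mm. A picture is of the moment at which its call begins: read the wrist's pose just before it.
- sign_off(): hands the job in; it is judged then, once.
The state is a dict: "clock": time; "qpos": joint angles; "qd": joint speeds; "tau": joint torques, N m; "eef_pos": TCP position; "orientation": TCP orientation; "force": force on the tool from outside, world axes, zero at the start; "moment": the same for the moment, N m; "finger_gap": finger opening in m; "grasp_force": force on a finger pad.
Only numpy, scipy, OpenCV 4.12 (cv2) and the standard library are available. Lean on these libraries where they do the work, as an engineer would, in place of code of your own. Each camera call takes 0.05 s, during which the arm holds its last target. There are 200 camera calls.

TASK

Set the strongbox on the counter to the code 4-2-5, starting with the thumbwheel furthest from the collar: roll each wheel until the side with that many dots lies squarely on top. Only when the whole code is set, turn the steel collar until its fin points at the white locked mark on the case. Leave the vase, ice mould, pot and cabinet knob standing where they are.

Things in the scene. Friction and masses are not known exactly. Their poses are not given: they have to be found in the camera images.
- case: Grey strongbox, fixed to the counter, 120 (x) by 290 (y) by 60 mm high; origin at the centre of its underside, z up. x points to its far long side, up to 20 degrees askew from the robot's x; y along its row of wheels. At x = 0 three black thumbwheels with grey ribs stick out of its top at y = +105, +55, +5 mm, and the steel lock collar sits on top at y = -85 mm. White lines beside the wheels mark x = 0.
- hub_1 (a point): Centre of wheel 1 (furthest from the collar), on its axle, 48 mm above the counter. All wheels are alike: a drum of 23 mm radius, 24 mm wide, its axle along the case's y, with six straight ribs across it, 4 mm thick, standing out to 36 mm radius, 60 degrees apart. Neighbouring wheels are 26 mm apart face to face.
- hub_2 (a point): Centre of wheel 2 (the middle one), on its axle, 48 mm above the counter. Wheels turn either way without end; steady friction (about 1.2 N at the rib tips) holds them anywhere, there is no click stop. A rib near the top can be pushed along the case's x to roll its wheel.
- hub_3 (a point): Centre of wheel 3 (next to the collar), on its axle, 48 mm above the counter.
- wheel_1 (a joint): Turn of wheel 1 (rad); grows as its top rolls towards the case's +x. Between the ribs lie six faces with 1 to 6 white dots, as on dice. At 0 the face with 1 dot is squarely on top, at (n-1) x 1.0472 the face with n dots; whole turns more or less are the same. The ribs nearest the top then stand 30 degrees either side of vertical.
- wheel_2 (a joint): Turn of wheel 2 (rad), read in the same way as wheel 1.
- wheel_3 (a joint): Turn of wheel 3 (rad), read in the same way as wheel 1.
- collar_hub (a point): On the upright axis of the steel lock collar, at the height of the case's top (60 mm above the counter). The collar is a steel ring, 31 mm radius and 14 mm high, held captive on the case; a steel stub fills its middle, 14 mm high too.
- collar (a joint): Turn of the collar (rad), growing counter-clockwise seen from above. At 0 its fin points to the case's -x, at 1.571 to the case's -y (the case's end), and at 2.1 to the white locked mark. It turns from -0.7 to 2.8, so it can be pushed past the mark; friction (about 1.6 N at the fin) holds it anywhere.
- fin_top (a point): Top of the collar's fin, in the middle, 38 mm from the collar's axis and 32 mm above the case's top. The fin is an upright steel plate, 6 mm thick, reaching from 22 to 46 mm from the axis and from the case's top to 32 mm above it; it is pushed round from the side.
- lock_mark (a point): The locked mark: a low white bar, 13 by 4 mm, on the case's top, pointing at the collar's axis, 54 mm from it.
- turntable: Black plastic turntable, fixed, 140 mm radius, 20 mm high, beyond one end of the case (either one); origin at the centre of its underside. It carries the vase and the ice mould.
- vase: Brown ceramic vase, loose, 185 mm high, widest 45 mm radius; origin at the centre of its underside. Must not be disturbed.
- mould: Green silicone ice mould, loose, 100 by 150 by 35 mm, on the turntable; origin at the centre of its underside. Must not be disturbed.
- carton: Taped cardboard carton, heavy and fixed, 200 by 200 by 170 mm high, beyond the other end of the case; origin at the centre of its underside.
- pot: Small aluminium camping pot with closed lid, loose, 58 mm radius, 105 mm high with the lid's knob, close behind the case (+x side), a wire handle reaching 83 mm from its axis to its +y; origin at the centre of its underside. Must not be disturbed.
- knob: Chrome cabinet knob, loose, 16 mm radius, 31 mm high, on the counter in front of the case (-x side); origin at the centre of its underside. Must not be disturbed.
Not all that is in view belongs to the job. Several things have the shape of the vase; the one meant has the colours described above.

How it is judged:
On the way, in this order (a step that is already met when the one before it is completed fails the run):
1. all three wheels show the code while the collar is still well short of its locked mark ((value of joint wheel_1 between -9.5948 and -9.2548 rad or value of joint wheel_1 between -3.3116 and -2.9716 rad or value of joint wheel_1 between 2.9716 and 3.3116 rad or value of joint wheel_1 between 9.2548 and 9.5948 rad) and (value of joint wheel_2 between -11.6892 and -11.3492 rad or value of joint wheel_2 between -5.406 and -5.066 rad or value of joint wheel_2 between 0.8772 and 1.2172 rad or value of joint wheel_2 between 7.1604 and 7.5004 rad) and (value of joint wheel_3 between -8.5476 and -8.2076 rad or value of joint wheel_3 between -2.2644 and -1.9244 rad or value of joint wheel_3 between 4.0188 and 4.3588 rad or value of joint wheel_3 between 10.302 and 10.642 rad) and value of joint collar below 1.5 rad), for 0.2 s.
2. the collar's fin points at the locked mark and the code still stands ((value of joint wheel_1 between -9.5948 and -9.2548 rad or value of joint wheel_1 between -3.3116 and -2.9716 rad or value of joint wheel_1 between 2.9716 and 3.3116 rad or value of joint wheel_1 between 9.2548 and 9.5948 rad) and (value of joint wheel_2 between -11.6892 and -11.3492 rad or value of joint wheel_2 between -5.406 and -5.066 rad or value of joint wheel_2 between 0.8772 and 1.2172 rad or value of joint wheel_2 between 7.1604 and 7.5004 rad) and (value of joint wheel_3 between -8.5476 and -8.2076 rad or value of joint wheel_3 between -2.2644 and -1.9244 rad or value of joint wheel_3 between 4.0188 and 4.3588 rad or value of joint wheel_3 between 10.302 and 10.642 rad) and value of joint collar between 1.95 and 2.25 rad), for 0.2 s.
At the end, for the whole second after the job is handed in: Wheels 1, 2 and 3 have the faces with 4, 2 and 5 dots on top within 0.17 rad (10 degrees), the collar stands within 0.15 rad of the locked mark (2.1), all at rest; vase, mould, pot and knob are upright within 20 mm of where they stood (all of step 2 and velocity of joint wheel_1 between -0.1 and 0.1 rad/s and velocity of joint wheel_2 between -0.1 and 0.1 rad/s and velocity of joint wheel_3 between -0.1 and 0.1 rad/s and velocity of joint collar between -0.1 and 0.1 rad/s and distance of each of vase, mould, pot, knob from where it was at the start of the episode below 0.02 m and angle between vase's own z axis and vertical below 0.2 rad); the robot touches nothing.
It fails at once if the vase, mould, pot or knob is pushed or knocked more than 20 mm from its place (distance of any of vase, mould, pot, knob from where it was at the start of the episode above 0.02 m).
It fails at once if the vase is tipped (angle between vase's own z axis and vertical above 0.3 rad).
It fails at once if the collar stands at its locked mark while the code is not set (value of joint collar between 1.95 and 2.25 rad and not ((value of joint wheel_1 between -9.5948 and -9.2548 rad or value of joint wheel_1 between -3.3116 and -2.9716 rad or value of joint wheel_1 between 2.9716 and 3.3116 rad or value of joint wheel_1 between 9.2548 and 9.5948 rad) and (value of joint wheel_2 between -11.6892 and -11.3492 rad or value of joint wheel_2 between -5.406 and -5.066 rad or value of joint wheel_2 between 0.8772 and 1.2172 rad or value of joint wheel_2 between 7.1604 and 7.5004 rad) and (value of joint wheel_3 between -8.5476 and -8.2076 rad or value of joint wheel_3 between -2.2644 and -1.9244 rad or value of joint wheel_3 between 4.0188 and 4.3588 rad or value of joint wheel_3 between 10.302 and 10.642 rad))).
It also fails if it takes over 72 s, if anything falls off the work surface, if the arm or the gripper's body presses on something with over 40 N, if the wrist force passes 120 N, or if a joint passes its speed limit or range.

## Working session

There is one attempt and no reset: what is moved stays moved. The work goes in short steps, Python scripts to look and compute and a shell command to move; the robot and the scene stay as the last step left them, time stands still between calls to the robot, and variables do not carry over. Pictures are saved under pics/ and viewed, at most 10 in all, crops included, and the job is handed in when it is done.

```bash
mkdir -p pics; ls; python3 - <<'E'
from rig import *
import cv2,json
s=get_state();print({k:s[k] for k in('clock','eef_pos','orientation','force')},hold_point_z)
for n in('scene','top'):
    d=get_image(n);cv2.imwrite(f'pics/{n}0.png',d['frame']);print(n,d['K'],d['k1'],d['camera_from_world'])
E
```

```text
pics
{'clock': 0.0, 'eef_pos': array([0.16670866, 0.62765041, 0.20438392]), 'orientation': array([-2.77001572e-04,  1.29514238e-01,  9.91577115e-01, -9.00468347e-04]), 'force': array([ 0.30029801, -0.54772453,  0.34546904])} 0.0188
scene [[372.05046726   0.         314.89691661]
 [  0.         372.05046726 197.76589467]
 [  0.           0.           1.        ]] -0.03573020232401254 [[-0.37178967  0.92828076 -0.00820139  0.13789578]
 [ 0.79897202  0.31547636 -0.51197498 -0.45956931]
 [-0.47266918 -0.19689969 -0.85896121  1.31835225]
 [ 0.          0.          0.          1.        ]]
top [[417.00817185   0.         323.5473563 ]
 [  0.         417.00817185 203.3103452 ]
 [  0.           0.           1.        ]] -0.013645483502543137 [[-0.01105551 -0.99993705  0.00191391  0.1176121 ]
 [-0.99781488  0.01090732 -0.06516521  0.60300009]
 [ 0.06514024 -0.00263017 -0.99787265  1.39743467]
 [ 0.          0.          0.          1.        ]]
```

View pics/scene0.png

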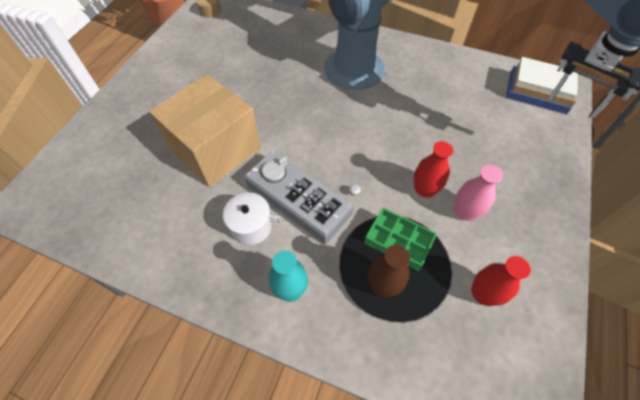

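View pics/top0.png

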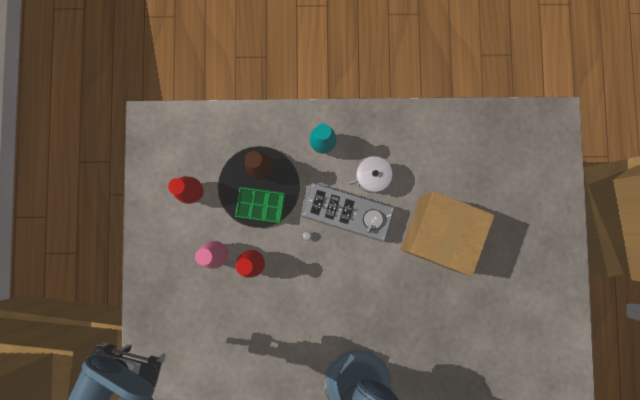

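The scene shows the case with its wheels at about (298–328, 188–210), the collar at (274,170), the pot at (247,218) and the knob at (355,190). In the top view the wheels are at (317,203), (332,207), (347,210), the collar at (374,218), the knob at (307,236), the pot at (375,174), the mould at (260,205) and the carton at (448,233). Vase-shaped things in the top view: teal (322,138), red (185,188), red (250,263), pink (212,254) and brown (255,163). The brown one on the turntable is the vase meant. I only need to avoid it.

```bash
cat > h.py <<'E'
from rig import *
import cv2, numpy as np
from scipy.spatial.transform import Rotation as R
def pose():
    s=get_state();q=s['orientation'];T=np.eye(4);T[:3,:3]=R.from_quat([q[1],q[2],q[3],q[0]]).as_matrix();T[:3,3]=s['eef_pos'];return T
def grab(n):
    T=pose();d=get_image(n)
    d['wc']=T@d['hand_eye'] if n=='wrist' else np.linalg.inv(d['camera_from_world'])
    return d
def toworld(d,uv,z):
    K=d['K'];uv=np.atleast_2d(np.array(uv,float));p=(uv-K[:2,2])/[K[0,0],K[1,1]];q=p.copy()
    for _ in range(20): q=p/(1+d['k1']*(q**2).sum(1,keepdims=True))
    r=np.c_[q,np.ones(len(q))]@d['wc'][:3,:3].T;o=d['wc'][:3,3]
    return o+r*((np.atleast_1d(z)-o[2])/r[:,2])[:,None]
def topix(d,P):
    P=np.atleast_2d(P);c=(P-d['wc'][:3,3])@d['wc'][:3,:3];q=c[:,:2]/c[:,2:];q=q*(1+d['k1']*(q**2).sum(1,keepdims=True))
    return q*[d['K'][0,0],d['K'][1,1]]+d['K'][:2,2]
E
python3 - <<'E'
from h import *
np.set_printoptions(precision=4,suppress=True)
d=grab('top')
im=d['frame'];cv2.imwrite('pics/top_c.png',cv2.resize(im[130:290,210:410],None,fx=4,fy=4,interpolation=cv2.INTER_CUBIC)[:600,:800])
print(toworld(d,[(315,184),(393,207),(386,241),(304,219),(374,218)],[.06]*4+[.074]))
print('knob',toworld(d,[(307,236)],.03),'pot',toworld(d,[(375,174)],.1),'mould',toworld(d,[(260,205)],.05),'vase',toworld(d,[(252,157)],.2),'carton',toworld(d,[(494,209),(472,275),(403,248),(430,192)],.17))
T=pose();print(T); print(grab('wrist')['hand_eye'])
E
```

```text
[[ 0.666   0.1387  0.06  ]
 [ 0.5869 -0.118   0.06  ]
 [ 0.4754 -0.0926  0.06  ]
 [ 0.5506  0.176   0.06  ]
 [ 0.5509 -0.0529  0.074 ]]
knob [[0.4943 0.1677 0.03  ]] pot [[ 0.6918 -0.0556  0.1   ]] mould [[0.599  0.3223 0.05  ]] vase [[0.7334 0.3236 0.2   ]] carton [[ 0.5714 -0.4071  0.17  ]
 [ 0.3732 -0.3332  0.17  ]
 [ 0.4566 -0.1269  0.17  ]
 [ 0.6254 -0.2133  0.17  ]]
[[-0.9664  0.2569 -0.0006  0.1668]
 [ 0.2569  0.9664 -0.0014  0.6278]
 [ 0.0002 -0.0015 -1.      0.2046]
 [ 0.      0.      0.      1.    ]]
[[ 0.0002 -0.9663 -0.2574  0.0735]
 [ 1.      0.0004 -0.0008  0.0003]
 [ 0.0009 -0.2574  0.9663 -0.1789]
 [ 0.      0.      0.      1.    ]]
```

View pics/top_c.png

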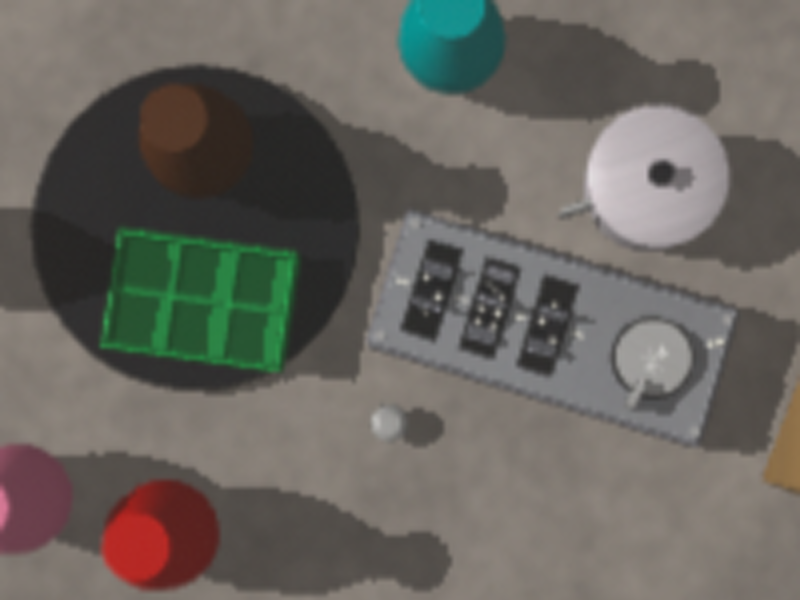

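```bash
python3 -m pendant '[[[0,0,0,-6,0,0,0],[0,0,0,-12,0,0,0],[0,0,0,-12,0,0,0],[0,-52,-47,-12,0,0,0],[0,-52,-47,-12,0,0,0],[0,-52,-47,-12,0,0,0],[0,-52,-47,-12,0,0,0],[0,-52,-47,-12,0,0,0],[0,-52,-47,-12,0,0,0],[0,-52,-47,-12,0,0,0],[0,-52,-47,-12,0,0,0],[0,-52,-47,-12,0,0,0],[0,-52,-47,-12,0,0,0],[0,-52,-47,-12,0,0,0],[0,-52,-47,-12,0,0,0],[0,-52,-47,-12,0,0,0],[0,-52,-47,-12,0,0,0],[0,-52,-47,-12,0,0,0]]]' 10
python3 - <<'E'
from h import *
np.set_printoptions(precision=4,suppress=True)
print(pose())
d=grab('wrist');print(d['K'],d['k1']);cv2.imwrite('pics/w1.png',cv2.resize(d['frame'],(800,500),interpolation=cv2.INTER_CUBIC))
import pickle;pickle.dump(d,open('w1.pkl','wb'))
E
```

```text
clock: 2.45
eef_pos: [0.5482, 0.0418, 0.3257]
orientation: [0.0, 0.128, 0.992, 0.0]
force: [-0.1, -0.2, -0.2]
finger_gap: 0.0005
grasp_force: 0.0
[[-0.967   0.2548  0.0003  0.5482]
 [ 0.2548  0.967   0.0001  0.0418]
 [-0.0003  0.0002 -1.      0.3257]
 [ 0.      0.      0.      1.    ]]
[[321.4561   0.     320.6704]
 [  0.     321.4561 194.9198]
 [  0.       0.       1.    ]] -0.013270418289165397
```

View pics/w1.png

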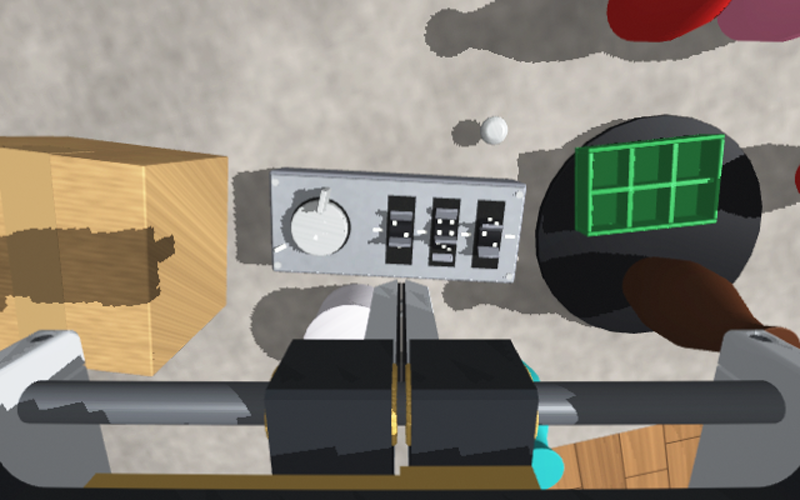

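```bash
python3 -m pendant '[[[0,-2,5,5,0,0,0],[0,-4,5,10,0,0,0],[0,-4,5,15,0,0,0],[0,-4,5,15,0,0,0],[0,-4,5,15,0,0,0]]]'
python3 - <<'E'
from h import *
import pickle
np.set_printoptions(precision=4,suppress=True)
d=pickle.load(open('w1.pkl','rb'))
print(toworld(d,np.array([(272,170),(525,184),(516,282),(275,272)])/1.25,.06),toworld(d,np.array([(227,157),(228,303)])/1.25,[.17,0]), toworld(d,np.array([(320,228)])/1.25,.074))
d=grab('wrist');pickle.dump(d,open('w2.pkl','wb'));print(pose()[:3,3])
cv2.imwrite('pics/w2.png',cv2.resize(d['frame'][60:285,120:420],None,fx=2.66,fy=2.66,interpolation=cv2.INTER_CUBIC))
E
```

```text
clock: 3.12
eef_pos: [0.6014, 0.0787, 0.178]
orientation: [0.002, 0.129, 0.992, 0.0]
force: [0.2, 0.1, 0.6]
finger_gap: 0.0007
grasp_force: 0.0
[[ 0.4753 -0.0847  0.06  ]
 [ 0.5607  0.1801  0.06  ]
 [ 0.6713  0.1494  0.06  ]
 [ 0.5875 -0.1206  0.06  ]] [[ 0.4563 -0.0809  0.17  ]
 [ 0.6281 -0.2219  0.    ]] [[ 0.5483 -0.05    0.074 ]]
[0.6019 0.0786 0.1789]
```

View pics/w2.png

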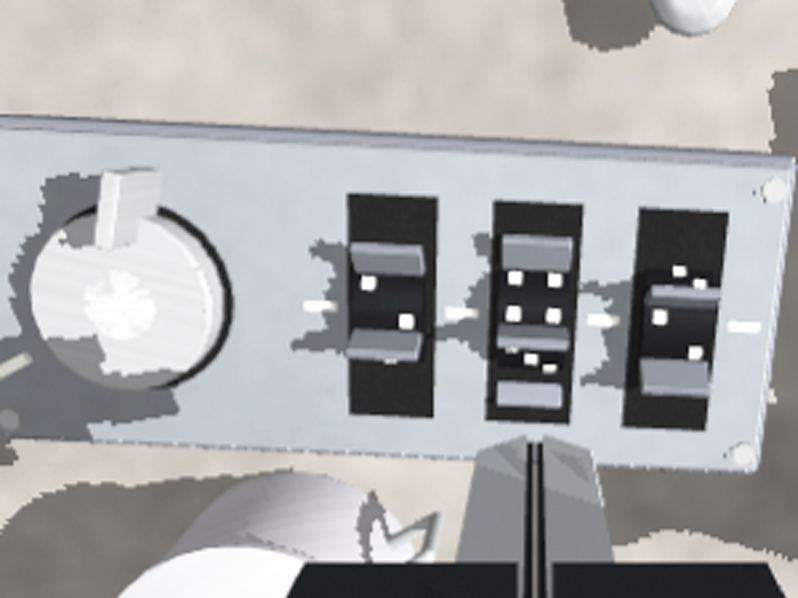

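```bash
cat > fit.py <<'E'
from h import *
import pickle
np.set_printoptions(precision=4,suppress=True)
d=pickle.load(open('w2.pkl','rb'));f=lambda u:np.array(u,float)/2.66+[120,60]
m=toworld(d,f([(320,307),(460,313),(602,320),(745,327)]),.06)[:,:2]
v=m[3]-m[0];print('marks',m,'yaw',np.degrees(np.arctan2(-v[0],v[1])))
print('corners',toworld(d,f([(793,158),(757,470)]),.06)[:,:2], 'collar', toworld(d,f([(123,300)]),.074),'fin top',toworld(d,f([(134,172)]),.092))
E
python3 fit.py
```

```text
marks [[0.5694 0.0091]
 [0.5842 0.0564]
 [0.5996 0.1044]
 [0.6151 0.1531]] yaw -17.595892126114453
corners [[0.5616 0.1802]
 [0.67   0.1468]] collar [[ 0.5482 -0.0503  0.074 ]] fin top [[ 0.5109 -0.0228  0.092 ]]
```

```bash
cat >> h.py <<'E'
C0=np.array([.575,.029,0]);YAW=np.radians(-17.6);RC=R.from_euler('z',YAW).as_matrix()
def case(p): return C0+RC@np.array(p,float)
def tocase(P): return RC.T@(np.array(P)-C0)
def ribbox(y,a):  # outer part of a rib at angle a from vertical towards +x
    t=np.array([np.cos(a),0,-np.sin(a)]);r=np.array([np.sin(a),0,np.cos(a)])
    return [case(np.array([0,y+s*.012,.048])+r*rr+t*k*.002) for s in(-1,1) for rr in(.025,.036) for k in(-1,1)]
def wheelfit(d,y,pix):  # rib offset from vertical, deg in [-30,30), from band-centre pixels
    best=None
    for o in np.arange(-30,30,1.):
        c=[]
        for a in np.arange(-60,61,60)+o:
            q=topix(d,ribbox(y,np.radians(a)));c.append((q.min(0)+q.max(0))/2)
        c=np.array(c);e=sum(np.min(np.linalg.norm(c-p,axis=1)) for p in pix)
        if best is None or e<best[0]:best=(e,o,c)
    return best
E
python3 - <<'E'
from h import *
import pickle
np.set_printoptions(precision=1,suppress=True)
d=pickle.load(open('w2.pkl','rb'));f=lambda u:np.array(u,float)/2.66+[120,60]
for n,y,p in((1,.105,[(685,293),(675,375)]),(2,.055,[(537,252),(534,337),(530,395)]),(3,.005,[(388,258),(384,345)])):
    e,o,c=wheelfit(d,y,f(p));print(n,e,o,(c-[120,60])*2.66)
T=pose();print(T[:3,3],np.degrees(np.arctan2(T[0,1],T[1,1])))
print('TCP in case mm',1000*tocase(T[:3,3]), 'fin', 1000*tocase([.5109,-.0228,.092]),'collar',1000*tocase([.5482,-.0503,0]),'knob',1000*tocase([.494,.168,0]),'pot',1000*tocase([.6918,-.0556,0]))
E
```

```text
1 1.707072166953724 -26.0 [[677.9 232.6]
 [685.8 292.5]
 [676.4 378.4]]
2 3.3189050498893184 8.0 [[537.4 249.9]
 [533.  339.1]
 [529.9 390.7]]
3 1.6284557002708995 18.0 [[387.  255.1]
 [383.6 346.2]
 [394.4 384.5]]
[0.6 0.1 0.2] 14.865250584668951
TCP in case mm [ 10.7  55.4 178.9] fin [-45.4 -68.8  92. ] collar [ -1.6 -83.7   0. ] knob [-119.2  108.     0. ] pot [136.9 -45.3   0. ]
```

The wrist view shows wheel 3 (x≈385) and wheel 1 (x≈680) with 2 dots on top, and wheel 2 (x≈535) with 4 dots, tilted. The rib fit gives turns of about 64°, 158° and 48° for wheels 1, 2 and 3. They need +116° (wheel 1), −98° (wheel 2) and −168° (wheel 3). First I align the tool with the case and go to wheel 1.

```bash
python3 -m pendant '[[[0,4.5,5,0,0,0,2.7],[0,4.5,5,0,0,0,2.7],[0,4.5,5,0,0,0,2.7],[0,4.5,5,0,0,0,2.7]]]'
cat > w.py <<'E'
from h import *
np.set_printoptions(precision=1,suppress=True)
T=pose();print('case mm',1000*tocase(T[:3,3]),'yaw',-np.degrees(np.arctan2(T[0,1],T[1,1])), 'F',get_state()['force'],'t',get_state()['clock'])
E
python3 w.py
```

```text
clock: 3.68
eef_pos: [0.5707, 0.1375, 0.1766]
orientation: [0.001, 0.153, 0.988, 0.0]
force: [0.9, 0.0, -0.1]
finger_gap: 0.0006
grasp_force: 0.0
case mm [-36.9 102.1 176.6] yaw -17.636233307789606 F [ 0.9  0.  -0.1] t 3.675
```

```bash
python3 -m pendant '[[[0,0,0.3,5,0,0,0],[0,0,0.3,9,0,0,0],[0,0,0.3,10,0,0,0],[0,0,0.3,10,0,0,0],[0,-0.8,0.3,10,0,0,0],[0,-1.6,0.3,10,0,0,0],[0,-2.4,0.3,10,0,0,0],[0,-3.2,0.3,10,0,0,0],[0,-3.8,0.3,10,0,0,0],[0,-4.2,0.3,10,0,0,0],[0,-4.2,0.3,10,0,0,0]]]'
python3 w.py
```

```text
clock: 5.05
eef_pos: [0.6108, 0.1283, 0.0753]
orientation: [0.0, 0.153, 0.988, -0.0]
force: [0.2, 1.3, -0.1]
finger_gap: 0.0005
grasp_force: 0.2
case mm [  4.1 105.5  75.3] yaw -17.589859920548278 F [ 0.2  1.3 -0.1] t 5.05
```

```bash
python3 -m pendant '[[[0,0.1,0,0,0,0,0],[0,0.1,0,-3,0,0,0],[0,4,0,-3,0,0,0],[0,4,0,-3,0,0,0],[0,4,0,0,0,0,0],[0,4,0,0,0,0,0],[0,3.2,0,0,0,0,0],[0,2.4,0,0,0,0,0],[0,1.6,0,0,0,0,0],[0,0.9,0,0,0,0,0],[0,0.3,0,0,0,0,0],[0,0,0,0,0,0,0],[0,-0.1,0,0,0,0,0],[0,-0.1,0,0,0,0,0],[0,0,0,-2,0,0,0],[0,0,0,-7,0,0,0],[0,0,-4.5,-10,0,0,0],[0,0,-4.5,-10,0,0,0],[0,0,-4.5,-10,0,0,0]]]'
python3 w.py; python3 - <<'E'
from h import *
import pickle
d=grab('wrist');pickle.dump(d,open('w3.pkl','wb'))
cv2.imwrite('pics/w3.png',cv2.resize(d['frame'][80:280,180:420],None,fx=3,fy=3,interpolation=cv2.INTER_CUBIC))
E
```

```text
clock: 7.42
eef_pos: [0.5972, 0.0857, 0.1762]
orientation: [0.001, 0.153, 0.988, 0.0]
force: [-0.0, 0.2, 0.1]
finger_gap: 0.0005
grasp_force: 0.0
case mm [  4.   60.8 176.2] yaw -17.60230699554687 F [-0.   0.2  0.1] t 7.425
```

View pics/w3.png

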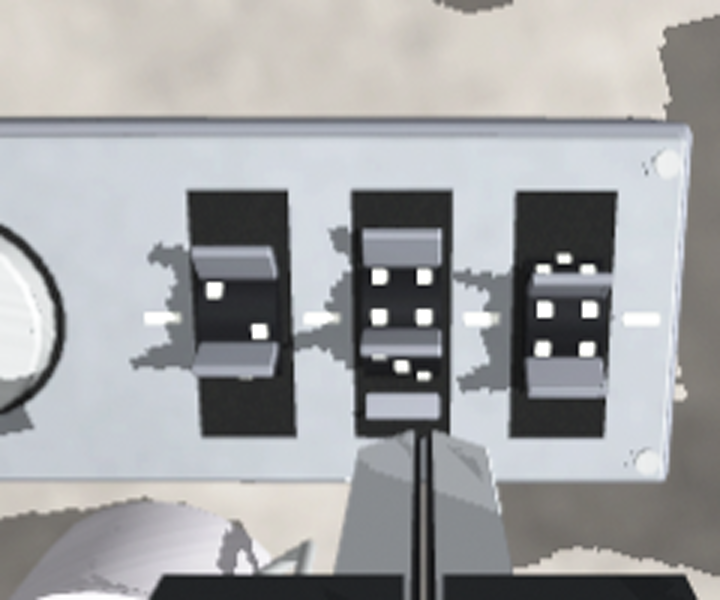

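Wheel 1 (x≈568) now shows 4 dots between ribs at rows 285 and 377. The white marks are level at row 319, so the tool yaw is right.

```bash
python3 - <<'E'
from h import *
import pickle
np.set_printoptions(precision=1,suppress=True)
d=pickle.load(open('w3.pkl','rb'));f=lambda u:np.array(u,float)/3+[180,80]
print([1000*tocase(p) for p in toworld(d,f([(162,319),(322,319),(481,319),(641,319)]),.06)])
for n,y,p in((1,.105,[(571,285),(566,377)]),(2,.055,[(401,246),(401,343),(402,406)]),(3,.005,[(234,263),(236,360)])):
    e,o,c=wheelfit(d,y,f(p));print(n,e,o,(c-[180,80])*3)
E
```

```text
[array([  0.8, -20.9,  60. ]), array([ 0.8, 29.5, 60. ]), array([ 0.8, 79.5, 60. ]), array([  0.8, 129.9,  60. ])]
1 1.7748992078950954 -26.0 [[561.8 215.7]
 [572.  284.3]
 [566.8 381. ]]
2 2.968224052717521 8.0 [[401.8 243.8]
 [401.5 344.7]
 [403.3 401.4]]
3 1.8741758611903818 20.0 [[233.2 261. ]
 [234.9 363.2]
 [251.7 400.7]]
```

```bash
python3 -m pendant '[[[0,-1.7,-0.6,3,0,0,0],[0,-1.7,-0.6,8,0,0,0],[0,-1.7,-0.6,10,0,0,0],[0,-1.7,-0.6,10,0,0,0],[0,-1,-0.6,10,0,0,0],[0,-0.3,-0.6,10,0,0,0],[0,0.2,-0.6,10,0,0,0],[0,0.5,-0.6,10,0,0,0],[0,0.5,-0.6,10,0,0,0],[0,0.4,-0.6,10,0,0,0],[0,0.4,-0.6,7,0,0,0],[0,-3.3,-0.6,7,0,0,0],[0,-3.3,-0.6,7,0,0,0],[0,-3.3,-0.6,10,0,0,0],[0,-3.3,-0.6,10,0,0,0]]]'
python3 w.py
```

```text
clock: 9.35
eef_pos: [0.6233, 0.0702, 0.0721]
orientation: [-0.004, 0.153, 0.988, -0.0]
force: [-0.5, -0.5, -0.2]
finger_gap: 0.0006
grasp_force: 0.0
case mm [33.6 53.9 72.1] yaw -17.583961780521523 F [-0.5 -0.5 -0.2] t 9.35
```

```bash
python3 -m pendant '[[[0,0.5,0,0,0,0,0],[0,1.2,0,0,0,0,0],[0,2,0,0,0,0,0],[0,2.7,0,0,0,0,0],[0,3.3,0,0,0,0,0],[0,3.7,0,0,0,0,0],[0,3.8,0,0,0,0,0],[0,3.8,0,0,0,0,0],[0,3.7,0,-3,0,0,0],[0,0.7,-5,-4,0,0,0],[0,0.7,-5,-3,0,0,0],[0,0.7,-5,-3,0,0,0]]]'
python3 w.py
```

```text
clock: 10.85
eef_pos: [0.6031, 0.0246, 0.1033]
orientation: [-0.002, 0.153, 0.988, 0.0]
force: [-0.1, -0.6, -0.9]
finger_gap: 0.0005
grasp_force: 0.0
case mm [ 28.1   4.3 103.3] yaw -17.626024714455045 F [-0.1 -0.6 -0.9] t 10.85
```

Now wheel 3. The first stroke starts at x=+29 and stops at −1.5; the second starts at +36.

```bash
python3 -m pendant '[[[0,-0.1,0,1.5,0,0,0],[0,-0.1,0,2.8,0,0,0],[0,-0.1,0,2.8,0,0,0],[0,0.6,0,2.8,0,0,0],[0,1.3,0,2.8,0,0,0],[0,2,0,2.8,0,0,0],[0,2.6,0,2.8,0,0,0],[0,2.9,0,2.8,0,0,0],[0,2.9,0,2.8,0,0,0],[0,2.8,0,0,0,0,0],[0,-0.8,0,0,0,0,0],[0,-0.8,0,0,0,0,0],[0,-0.8,0,2.8,0,0,0],[0,-0.8,0,2.8,0,0,0]]]'
python3 w.py
python3 -m pendant '[[[0,0.5,0,0,0,0,0],[0,1.2,0,0,0,0,0],[0,2,0,0,0,0,0],[0,2.7,0,0,0,0,0],[0,3.3,0,0,0,0,0],[0,3.7,0,0,0,0,0],[0,3.7,0,0,0,0,0],[0,3.6,0,-3,0,0,0],[0,0,0,-3,0,0,0],[0,0,0,-3,0,0,0],[0,0,0,0,0,0,0],[0,0,0,0,0,0,0]]]'
python3 w.py
```

```text
clock: 12.6
eef_pos: [0.6093, 0.0225, 0.0744]
orientation: [-0.004, 0.153, 0.988, -0.0]
force: [0.2, -0.5, 1.2]
finger_gap: 0.0004
grasp_force: 0.0
case mm [34.7  4.2 74.4] yaw -17.583061230471326 F [ 0.2 -0.5  1.2] t 12.6
clock: 14.1
eef_pos: [0.6096, 0.0224, 0.0745]
orientation: [-0.003, 0.153, 0.988, 0.0]
force: [-1.1, -1.0, 0.3]
finger_gap: 0.0002
grasp_force: 0.0
case mm [35.   4.2 74.5] yaw -17.586342742905725 F [-1.1 -1.   0.3] t 14.1
```

```bash

python3 -m pendant '[[[0,0.5,0,0,0,0,0],[0,1.2,0,0,0,0,0],[0,2,0,0,0,0,0],[0,2.7,0,0,0,0,0],[0,3.3,0,0,0,0,0],[0,3.7,0,0,0,0,0],[0,3.7,0,0,0,0,0],[0,3.6,0,-3,0,0,0],[0,3.4,1,-8,0,0,0],[0,3,3,-10,0,0,0],[0,3,3,-10,0,0,0],[0,3,3,-10,0,0,0]]]'
python3 w.py;python3 - <<'E'
from h import *
import pickle
d=grab('wrist');pickle.dump(d,open('w4.pkl','wb'))
cv2.imwrite('pics/w4.png',cv2.resize(d['frame'][80:280,180:440],None,fx=3,fy=3,interpolation=cv2.INTER_CUBIC))
E
```

```text
clock: 15.6
eef_pos: [0.592, 0.0593, 0.1758]
orientation: [-0.001, 0.153, 0.988, -0.0]
force: [0.2, 0.0, -0.9]
finger_gap: 0.0002
grasp_force: 0.0
case mm [  7.   34.  175.8] yaw -17.58584416439555 F [ 0.2  0.  -0.9] t 15.6
```

View pics/w4.png

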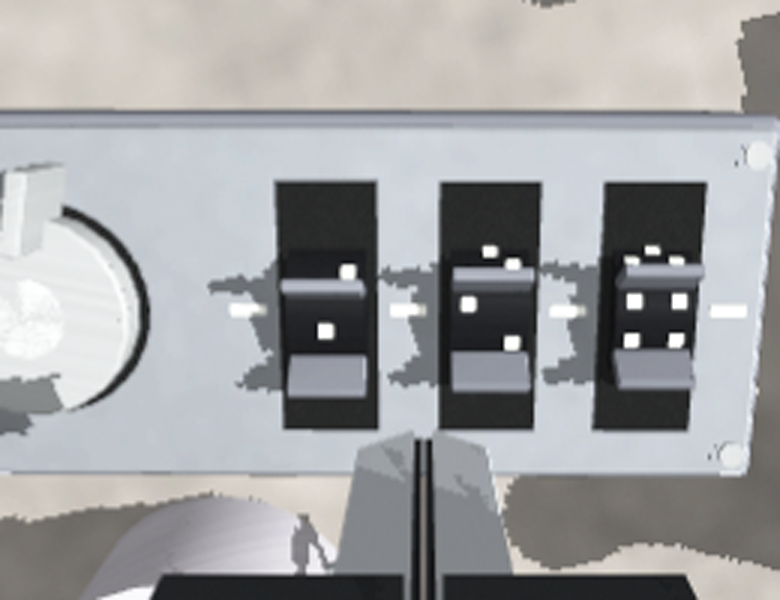

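Wheels 1 (x≈655) and 2 (x≈490) show 4 and 2 dots. Wheel 3 (x≈325) shows only 1 dot, so the finger probably dragged it back while lifting. I will measure the ribs and redo its strokes with settled lifts.

```bash
python3 - <<'E'
from h import *
import pickle
np.set_printoptions(precision=1,suppress=True)
d=pickle.load(open('w4.pkl','rb'));f=lambda u:np.array(u,float)/3+[180,80]
for n,y,p in((1,.105,[(661,275),(655,369)]),(2,.055,[(493,275),(491,371)]),(3,.005,[(322,287),(327,375)])):
    e,o,c=wheelfit(d,y,f(p));print(n,e,o,(c-[180,80])*3)
E
```

```text
1 2.099547986647351 -28.0 [[647.  207.2]
 [663.8 272.3]
 [656.4 371. ]]
2 0.9153269863726139 -27.0 [[489.  207.3]
 [494.1 273.9]
 [491.6 372. ]]
3 1.67966021870024 -20.0 [[328.6 209.9]
 [322.3 286.1]
 [326.7 379.1]]
```

```bash

python3 -m pendant '[[[0,0.1,-2.9,3,0,0,0],[0,0.1,-2.9,7,0,0,0],[0,0.1,-2.9,10,0,0,0],[0,0.1,-2.9,10,0,0,0],[0,0.5,-2.9,10,0,0,0],[0,0.9,-2.9,10,0,0,0],[0,0.9,-2.9,10,0,0,0],[0,0.7,-2.9,10,0,0,0],[0,0.7,-2.9,6.5,0,0,0],[0,0.7,-2.9,6.5,0,0,0],[0,0.7,-2.9,6.5,0,0,0],[0,-2.9,-2.9,6.5,0,0,0],[0,-2.9,-2.9,6.5,0,0,0],[0,-2.9,-2.9,10,0,0,0],[0,-2.9,-2.9,10,0,0,0],[0,-2.9,-2.9,10,0,0,0]]]'
python3 w.py
python3 -m pendant '[[[0,0.5,0,0,0,0,0],[0,1.2,0,0,0,0,0],[0,2,0,0,0,0,0],[0,2.7,0,0,0,0,0],[0,3.3,0,0,0,0,0],[0,3.7,0,0,0,0,0],[0,3.8,0,0,0,0,0],[0,3.8,0,0,0,0,0],[0,3.6,0,0,0,0,0],[0,3.6,0,-3.5,0,0,0],[0,3.6,0,-3.5,0,0,0],[0,3.6,0,-3.5,0,0,0],[0,0,0,-3.5,0,0,0],[0,0,0,-3.5,0,0,0],[0,0,0,0,0,0,0],[0,0,0,0,0,0,0],[0,0,0,0,0,0,0]]]'
python3 w.py
python3 -m pendant '[[[0,0.5,0,0,0,0,0],[0,1.2,0,0,0,0,0],[0,2,0,0,0,0,0],[0,2.7,0,0,0,0,0],[0,3.3,0,0,0,0,0],[0,3.7,0,0,0,0,0],[0,3.8,0,0,0,0,0],[0,3.8,0,0,0,0,0],[0,3.6,0,0,0,0,0],[0,3.6,0,-3.5,0,0,0],[0,3.6,0,-3.5,0,0,0],[0,3.6,0,-10,0,0,0],[0,3,0,-10,0,0,0],[0,3,0,-10,0,0,0],[0,3,0,-10,0,0,0]]]'
python3 w.py;python3 - <<'E'
from h import *
import pickle
d=grab('wrist');pickle.dump(d,open('w5.pkl','wb'))
cv2.imwrite('pics/w5.png',cv2.resize(d['frame'][80:280,200:465],None,fx=3,fy=3,interpolation=cv2.INTER_CUBIC))
E
```

```text
clock: 17.65
eef_pos: [0.6115, 0.0234, 0.0777]
orientation: [-0.0, 0.153, 0.988, 0.0]
force: [0.9, -0.0, 0.2]
finger_gap: 0.0002
grasp_force: 0.0
case mm [36.5  5.7 77.7] yaw -17.580954748469274 F [ 0.9 -0.   0.2] t 17.65
clock: 19.77
eef_pos: [0.6115, 0.0234, 0.0777]
orientation: [-0.0, 0.153, 0.988, 0.0]
force: [1.4, -0.3, 1.3]
finger_gap: 0.0004
grasp_force: 0.0
case mm [36.5  5.7 77.7] yaw -17.576609614380118 F [ 1.4 -0.3  1.3] t 19.775
clock: 21.65
eef_pos: [0.5819, 0.0324, 0.175]
orientation: [-0.002, 0.153, 0.988, -0.0]
force: [-0.3, 0.7, -0.3]
finger_gap: 0.0005
grasp_force: 0.0
case mm [  5.6   5.4 175. ] yaw -17.589651459666904 F [-0.3  0.7 -0.3] t 21.65
```

View pics/w5.png

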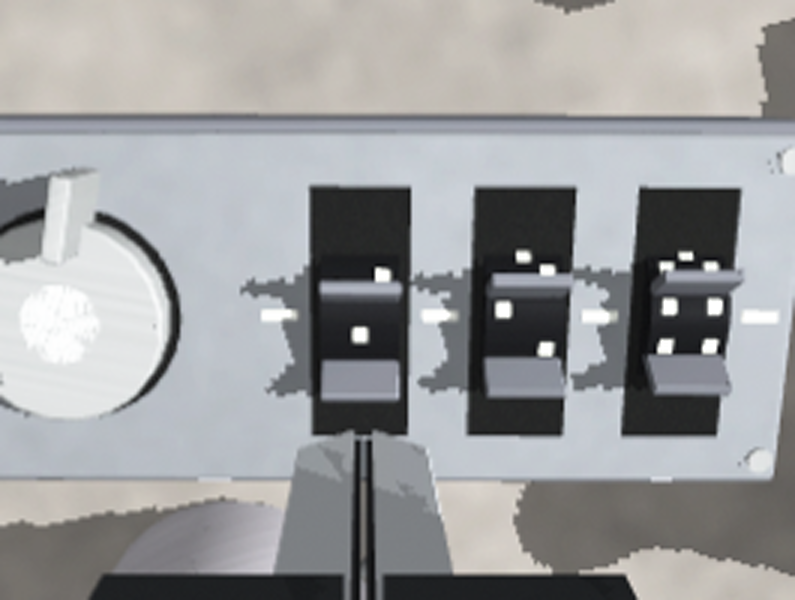

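Wheel 3 is unchanged, with its ribs still at rows 288 and 378. The finger was about 2 mm too high and passed over the forward rib, and it stopped short of the rear one. I will go lower and push further.

```bash

python3 -m pendant '[[[0,0.2,0,3,0,0,0],[0,0.2,0,7,0,0,0],[0,0.2,0,10.1,0,0,0],[0,0.2,0,10.1,0,0,0],[0,0.6,0,10.1,0,0,0],[0,0.9,0,10.1,0,0,0],[0,1.1,0,10.1,0,0,0],[0,1.1,0,10.1,0,0,0]]]'
python3 w.py
python3 -m pendant '[[[0,-0.2,0,0,0,0,0],[0,-0.2,0,-3.5,0,0,0],[0,-0.2,0,-3.5,0,0,0],[0,-0.2,0,-3.5,0,0,0],[0,-4.3,0,-3.5,0,0,0],[0,-4.3,0,-3.5,0,0,0],[0,-4.3,0,0,0,0,0],[0,-4.3,0,0,0,0,0],[0,-4.3,0,0,0,0,0],[0,-3.4,0,0,0,0,0],[0,-2.6,0,0,0,0,0],[0,-1.8,0,0,0,0,0],[0,-1.1,0,0,0,0,0],[0,-0.5,0,0,0,0,0],[0,0,0,0,0,0,0],[0,0,0,0,0,0,0]]]'
python3 w.py
python3 - <<'E'
from h import *
import pickle
d=grab('wrist');pickle.dump(d,open('w6.pkl','wb'))
E
```

```text
clock: 22.7
eef_pos: [0.573, 0.0355, 0.077]
orientation: [0.001, 0.153, 0.988, -0.0]
force: [1.2, 0.4, 0.5]
finger_gap: 0.0005
grasp_force: 0.5
case mm [-3.9  5.6 77. ] yaw -17.58274864689477 F [1.2 0.4 0.5] t 22.7
clock: 24.7
eef_pos: [0.5749, 0.0354, 0.0815]
orientation: [0.003, 0.153, 0.988, -0.0]
force: [-3.6, 0.3, 18.6]
finger_gap: 0.0006
grasp_force: 8.9
case mm [-2.1  6.1 81.5] yaw -17.560040040686765 F [-3.6  0.3 18.6] t 24.7
```

```bash

python3 -m pendant '[[[0,0,0,-3,0,0,0],[0,0,0,-9,0,0,0],[0,0,0,-10,0,0,0],[0,0,0,-10,0,0,0],[0,0,0,-10,0,0,0]]]'
python3 w.py
python3 - <<'E'
from h import *
import pickle
d=grab('wrist');pickle.dump(d,open('w6.pkl','wb'))
cv2.imwrite('pics/w6.png',cv2.resize(d['frame'][80:280,200:465],None,fx=3,fy=3,interpolation=cv2.INTER_CUBIC))
E
```

```text
clock: 25.38
eef_pos: [0.5713, 0.0358, 0.1744]
orientation: [-0.002, 0.153, 0.988, -0.0]
force: [-0.1, -0.5, -1.2]
finger_gap: 0.0003
grasp_force: 0.0
case mm [ -5.6   5.4 174.4] yaw -17.582068596745934 F [-0.1 -0.5 -1.2] t 25.375
```

View pics/w6.png

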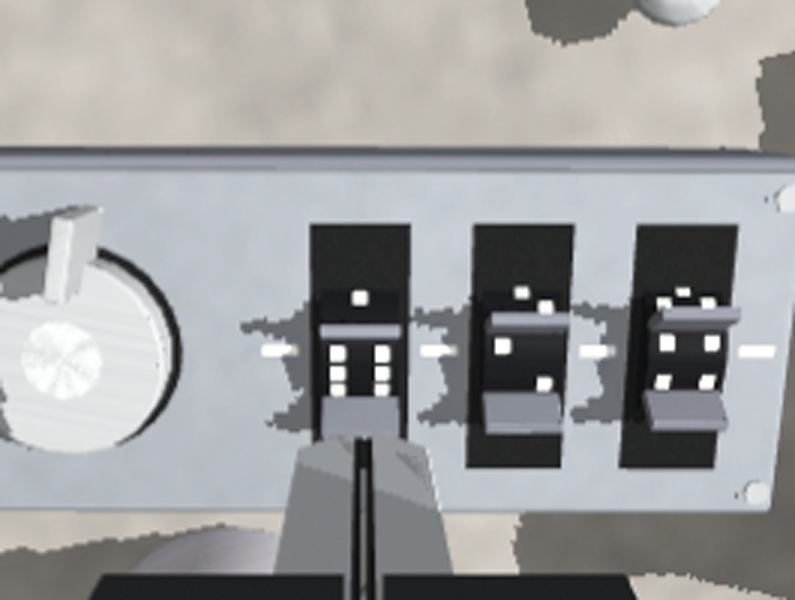

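Wheel 3 (x≈360) now shows 6 dots, with ribs at rows 331 and 415, so it has about −73° to go. I will drop in between its ribs and check the height first.

```bash
python3 - <<'E'
from h import *
import pickle
d=pickle.load(open('w6.pkl','rb'));f=lambda u:np.array(u,float)/3+[200,80]
for n,y,p in((1,.105,[(696,319),(686,411)]),(2,.055,[(529,320),(523,412)]),(3,.005,[(360,331),(361,415)])): print(n,wheelfit(d,y,f(p))[:2])
E
python3 -m pendant '[[[0,-0.9,0,0,0,0,0],[0,-0.9,0,5,0,0,0],[0,-0.9,0,9,0,0,0],[0,-0.9,0,10,0,0,0],[0,-0.9,0,10,0,0,0],[0,-0.9,0,10,0,0,0],[0,-0.9,0,10,0,0,0]]]'
python3 w.py
```

```text
1 (np.float64(2.008467097194794), np.float64(-27.0))
2 (np.float64(1.457067752577799), np.float64(-26.0))
3 (np.float64(2.043417429119622), np.float64(-19.0))
clock: 26.3
eef_pos: [0.5826, 0.0327, 0.0782]
orientation: [0.002, 0.153, 0.988, 0.0]
force: [0.0, 0.5, 0.4]
finger_gap: 0.0001
grasp_force: 0.0
case mm [ 6.1  5.8 78.2] yaw -17.580946719636152 F [0.  0.5 0.4] t 26.3
```

```bash

python3 -m pendant '[[[0,0.2,0,0.3,0,0,0],[0,0.2,0,0.5,0,0,0],[0,0.6,0,0.5,0,0,0],[0,1,0,0.5,0,0,0],[0,1.4,0,0.5,0,0,0],[0,1.8,0,0.5,0,0,0],[0,1.8,0,0.5,0,0,0],[0,1.8,0,0.5,0,0,0]]]'
python3 w.py
python3 -m pendant '[[[0,-0.3,0,0,0,0,0],[0,-0.3,0,-3.5,0,0,0],[0,-0.3,0,-3.5,0,0,0],[0,-0.3,0,-3.5,0,0,0],[0,-4.1,0,-3.5,0,0,0],[0,-4.1,0,-3.5,0,0,0],[0,-4.1,0,-3.5,0,0,0],[0,-4.1,0,-1,0,0,0],[0,-4.1,0,0,0,0,0],[0,-4.1,0,0,0,0,0],[0,-4.1,0,0,0,0,0]]]'
python3 w.py
```

```text
clock: 27.3
eef_pos: [0.5638, 0.0384, 0.0714]
orientation: [-0.0, 0.153, 0.988, 0.0]
force: [-0.5, 0.6, 0.9]
finger_gap: 0.0006
grasp_force: 0.3
case mm [-13.5   5.6  71.4] yaw -17.587865471333906 F [-0.5  0.6  0.9] t 27.3
clock: 28.68
eef_pos: [0.6036, 0.026, 0.0722]
orientation: [0.001, 0.153, 0.988, -0.0]
force: [0.4, -0.7, -0.4]
finger_gap: 0.0005
grasp_force: 0.0
case mm [28.2  5.7 72.2] yaw -17.57756285618142 F [ 0.4 -0.7 -0.4] t 28.675
```

```bash

python3 -m pendant '[[[0,0.6,0,-0.1,0,0,0],[0,1.3,0,-0.1,0,0,0],[0,2,0,-0.1,0,0,0],[0,2.6,0,-0.1,0,0,0],[0,3,0,-0.1,0,0,0],[0,3.1,0,-0.1,0,0,0],[0,3.1,0,-0.1,0,0,0],[0,2.9,0,-0.1,0,0,0],[0,2.9,0,-3.5,0,0,0],[0,2.9,0,-8,0,0,0],[0,2.4,0,-10,0,0,0],[0,2.4,0,-10,0,0,0],[0,2.4,0,-10,0,0,0]]]'
python3 w.py
python3 - <<'E'
from h import *
import pickle
d=grab('wrist');pickle.dump(d,open('w7.pkl','wb'))
cv2.imwrite('pics/w7.png',cv2.resize(d['frame'][80:280,200:465],None,fx=3,fy=3,interpolation=cv2.INTER_CUBIC))
E
```

```text
clock: 30.3
eef_pos: [0.5794, 0.0333, 0.1698]
orientation: [-0.001, 0.153, 0.988, -0.0]
force: [-0.3, -0.3, -0.5]
finger_gap: 0.0008
grasp_force: 0.0
case mm [  2.8   5.4 169.8] yaw -17.58702147044076 F [-0.3 -0.3 -0.5] t 30.3
```

View pics/w7.png

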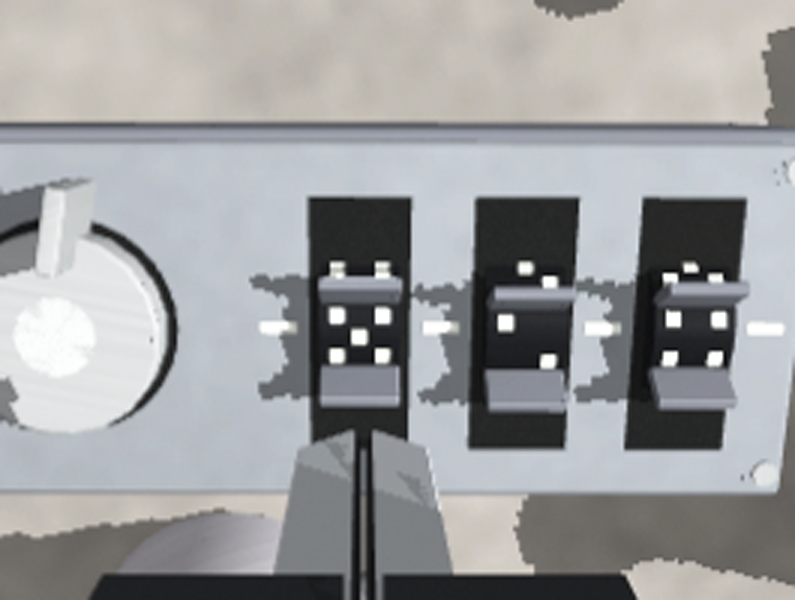

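Wheels 3, 2 and 1 (x≈360, 525, 690) now show 5, 2 and 4 dots. Next I check the residual angles and measure the collar and fin.

```bash
python3 - <<'E'
from h import *
import pickle
np.set_printoptions(precision=1,suppress=True)
d=pickle.load(open('w7.pkl','rb'));f=lambda u:np.array(u,float)/3+[200,80]
for n,y,p in((1,.105,[(703,292),(692,388)]),(2,.055,[(532,294),(526,389)]),(3,.005,[(360,289),(360,386)])): print(n,wheelfit(d,y,f(p))[:2])
fin=1000*tocase(toworld(d,f([(67,185)]),.092)[0]);c=1000*tocase(toworld(d,f([(56,336)]),.074)[0]);print(fin,c)
E
```

```text
1 (np.float64(2.567423320834938), np.float64(-28.0))
2 (np.float64(1.944200750638566), np.float64(-26.0))
3 (np.float64(1.15182528494573), np.float64(-29.0))
[-46.1 -72.5  92. ] [ -0.4 -84.7  74. ]
```

```bash

python3 -m pendant '[[[0,4.3,-5.3,0,0,0,0],[0,4.3,-5.3,0,0,0,0],[0,4.3,-5.3,4,0,0,0],[0,4.3,-5.3,8,0,0,0],[0,4.3,-5.3,8.5,0,0,0],[0,4.3,-5.3,8.5,0,0,0],[0,4.3,-5.3,8.5,0,0,0]]]'
python3 w.py
```

```text
clock: 31.22
eef_pos: [0.5249, -0.0046, 0.0883]
orientation: [0.002, 0.153, 0.988, -0.0]
force: [1.1, -0.6, -0.6]
finger_gap: 0.0006
grasp_force: 0.0
case mm [-37.7 -47.2  88.3] yaw -17.572970226207538 F [ 1.1 -0.6 -0.6] t 31.225
```

```bash

python3 -m pendant '[[[0,0,-0.3,0.5,0,0,0],[0,0,-1.1,0.5,0,0,0],[0,0.2,-2.2,0.5,0,0,0],[0,0.3,-3.3,0.5,0,0,0],[0,0.3,-4.3,0.5,0,0,0],[0,0.1,-5.3,0.5,0,0,0],[0,-0.4,-6.1,0.5,0,0,0],[0,-1,-6.8,0.5,0,0,0],[0,-1.6,-7.2,0.5,0,0,0],[0,-2.3,-7.5,0.5,0,0,0],[0,-2.8,-7.6,0.5,0,0,0],[0,-3.3,-7.8,0.5,0,0,0],[0,-3.6,-7.8,0.5,0,0,0],[0,-3.6,-7.8,0.5,0,0,0]]]'
python3 w.py
python3 - <<'E'
from h import *
import pickle
d=grab('wrist');pickle.dump(d,open('w8.pkl','wb'))
q=topix(d,case([0,-.085,.06]))[0].astype(int);print(q,topix(d,case([.027,-.132,.06])))
cv2.imwrite('pics/w8.png',cv2.resize(d['frame'][80:280,200:465],None,fx=3,fy=3,interpolation=cv2.INTER_CUBIC))
E
```

```text
clock: 32.98
eef_pos: [0.5342, -0.0897, 0.0813]
orientation: [0.0, 0.153, 0.988, -0.0]
force: [-0.8, 0.5, -0.3]
finger_gap: 0.0006
grasp_force: 0.6
case mm [  -2.9 -125.5   81.3] yaw -17.57469816123422 F [-0.8  0.5 -0.3] t 32.975
[381 228] [[310.87685758 265.58754725]]
```

View pics/w8.png

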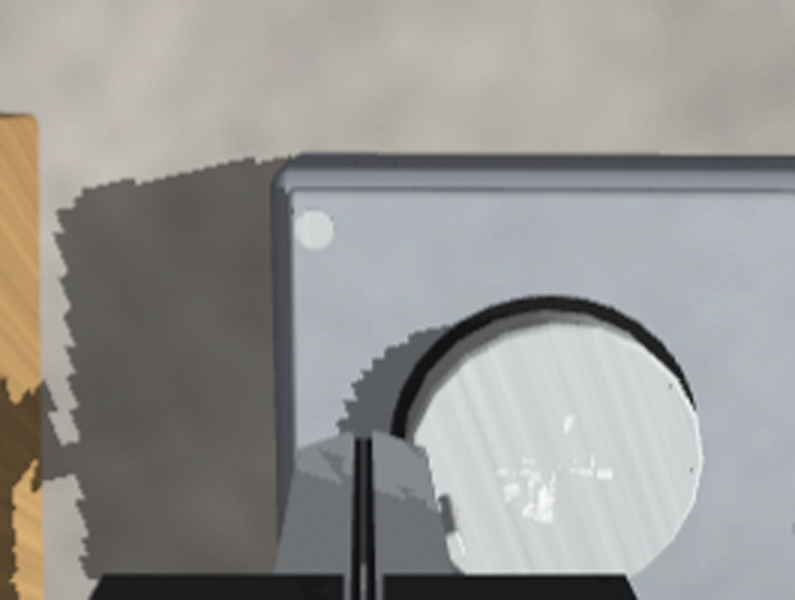

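That picture shows the finger at (365,500) hiding the fin beside the collar at (555,450). With it I have viewed 11 pictures, one over the limit of 10, so I will view no more. I will back off and measure the fin numerically from the wrist depth map.

```bash

python3 -m pendant '[[[0,0.4,0,0,0,0,0],[0,0.4,0,-4,0,0,0],[0,0.4,0,-9,0,0,0],[0,0.4,3,-9,0,0,0],[0,0.4,8,-9,0,0,0],[0,0.4,8,-9,0,0,0],[0,0.4,8,-9,0,0,0]]]'
cat > fin.py <<'E'
from h import *
np.set_printoptions(precision=1,suppress=True)
d=grab('wrist');v,u=np.mgrid[0:400,0:640];z=d['range_z'];ok=z>0
uv=np.c_[u[ok],v[ok]].astype(float);K=d['K'];p=(uv-K[:2,2])/K[0,0];q=p.copy()
for _ in range(10): q=p/(1+d['k1']*(q**2).sum(1,keepdims=True))
P=(np.c_[q,np.ones(len(q))]*z[ok][:,None])@d['wc'][:3,:3].T+d['wc'][:3,3]
P=(P-C0)@RC*1000;P=P-[0,-85,0];r=np.hypot(P[:,0],P[:,1])
F=P[(r<52)&(P[:,2]>84)&(P[:,2]<98)];print(len(F),F.min(0),F.max(0),'centroid',F.mean(0))
m=F.mean(0);print('collar from centroid',np.arctan2(-m[1],-m[0]))
# per-wheel dots aside: case top height check
print('case top',np.median(P[(abs(P[:,0])<55)&(r<58)&(r>40)][:,2]))
E
python3 w.py; python3 fin.py
```

```text
clock: 33.9
eef_pos: [0.5544, -0.0125, 0.1716]
orientation: [0.0, 0.153, 0.988, -0.0]
force: [0.3, -1.3, 0.0]
finger_gap: 0.0002
grasp_force: 0.0
case mm [ -7.  -45.8 171.6] yaw -17.569611593774614 F [ 0.3 -1.3  0. ] t 33.9
244 [  4.9 -44.1  84. ] [ 18.  -20.4  93. ] centroid [ 10.6 -31.7  90.6]
collar from centroid 1.894225206037302
case top 285.5205430329819
```

The fin stands at 1.89 rad, as predicted. Another 7 mm or so of push finishes it.

```bash

python3 -m pendant '[[[0,0.2,-4,0,0,0,0],[0,0.2,-8,0,0,0,0],[0,0.2,-8,0,0,0,0],[0,0.2,-8,5,0,0,0],[0,0.2,-8,9,0,0,0],[0,0.2,-8,9,0,0,0],[0,-0.1,-8,9,0,0,0],[0,-0.4,-8,9,0,0,0],[0,-0.7,-8,9,0,0,0],[0,-0.9,-8.1,9,0,0,0],[0,-1.1,-8.1,9,0,0,0],[0,-1.1,-8.1,9,0,0,0],[0,-1.1,-8.1,9,0,0,0]]]'
python3 w.py
python3 -m pendant '[[[0,0.4,0,0,0,0,0],[0,0.4,0,-4,0,0,0],[0,0.4,0,-9,0,0,0],[0,0.4,3,-9,0,0,0],[0,0.4,8,-9,0,0,0],[0,0.4,8,-9,0,0,0],[0,0.4,8,-9,0,0,0]]]'
python3 fin.py
```

```text
clock: 35.58
eef_pos: [0.5406, -0.0928, 0.0814]
orientation: [0.0, 0.153, 0.988, -0.0]
force: [-1.8, 0.7, 0.2]
finger_gap: 0.0006
grasp_force: 0.6
case mm [   4.  -126.5   81.4] yaw -17.586771541156136 F [-1.8  0.7  0.2] t 35.575
clock: 36.45
eef_pos: [0.5607, -0.0155, 0.1713]
orientation: [-0.0, 0.153, 0.988, -0.0]
force: [0.2, -0.3, 0.2]
finger_gap: 0.0003
grasp_force: 0.0
232 [  8.5 -41.3  84.2] [ 25.7 -18.3  93.1] centroid [ 16.3 -28.8  90.7]
collar from centroid 2.084046523714817
case top 284.2662192615972
```

```bash
python3 -m pendant '[[[0,0,0,-5,0,0,0],[0,0,0,-8,0,0,0],[0,0,0,-8,0,0,0],[0,0,0,-8,0,0,0]]]' && python3 -c "from rig import *;print(sign_off())"
```

```text
clock: 37.0
eef_pos: [0.56, -0.0157, 0.2499]
orientation: [-0.001, 0.153, 0.988, 0.0]
force: [0.2, -0.3, 0.1]
finger_gap: -0.0001
grasp_force: 0.0
the job is handed in; nothing more can be done
None
```

The job is handed in at 37.0 s: wheels measured on 4-2-5 within about 4° before the collar was turned, and the fin then measured at 2.08 rad (mark 2.1). The sign-off returned no verdict, I did not re-measure the wheels or the loose things after turning the collar, and I viewed 11 pictures, one over the limit of 10.

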